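Take the left-hand blade nut off a returned fan

TASK

The orange nut that holds the blades of the returned fan has a left-hand thread: unscrew it by turning it clockwise, easing it up its thread without forcing it, and lift it off only when it comes free. Then set it down inside the red bin, without dropping it in from a height, and leave the tape roll, the screwdriver and the carton where they are.

Things in the scene. Friction and masses are not known exactly. Their poses are not given: they have to be found in the camera images.
- nut: Orange plastic hexagonal nut, 40 mm across flats (46 over corners), 44 mm tall, bored through (the steel spindle's end shows in its top), 40 to 85 g. Origin: centre of its underside, z up; flats' normals lie along its own x axis and every 60 degrees from it. It starts tight on a steel spring washer (44 mm wide) on the hub, and stays put when let go of. At 60 degrees a grasp it takes three to five grasps.
- nut_lugs (a point): Point on the nut's axis 7 mm above its underside, level with its two inner lugs. They run in a two-start left-hand thread: turned clockwise from above (yaw decreasing) relative to the spindle, the nut climbs 22 mm a turn (3.5 mm per rad); anticlockwise it jams. Play: about 2 mm axial, 1.5 mm sideways. More than 25 N between nut and fan damages it.
- spindle (a point): Fixed point on the fan's axis at the top face of the blue hub, 88 mm above the table, z up. The steel spindle (26 mm over the thread) stands 46 mm above it, through the nut. The nut comes free after about 2.2 rad of clockwise turn relative to the spindle, then lifts straight off; before that a pull only loads the thread.
- fan: Desk fan lying on its back, fixed, axis upright; origin on the axis at table height. White motor 124 mm wide, wire guard 276 mm wide and 50 mm high. The rotor (blue hub 60 mm wide, top at 88 mm; five blue blades 65 to 83 mm high reaching 122 mm from the axis) turns as one with the spindle.
- rotor: The fan's blue hub, blades and spindle as one; origin on the axis at the hub's top, z up. A red lock lever under the hub stops it, but with play: the tight nut first drags it round clockwise by an unknown 0.4 to 1.2 rad, nearly without resistance, and does not unscrew or climb meanwhile; then the lock holds it and the nut climbs. Anticlockwise it gives way by 0.3 rad from the start.
- red_bin: Red open-topped stock bin, fixed, 170 (own x) x 150 (own y) mm; origin at the centre of its underside. Floor 4 mm thick, walls 4 mm; side walls 62 mm, back wall (+x) 70 mm and front wall (-x) 36 mm high.
- blue_bin: Blue bin of the same make, not for this nut; it and the red one change places.
- tape: Roll of packing tape lying flat, 100 mm wide, 48 mm high, origin at the centre of its underside. Leave it alone.
- screwdriver: Screwdriver lying on the table. Leave it alone.
- carton: Small cardboard carton, 90 x 140 x 60 mm high, origin at the centre of its underside. Leave it alone.
Not all that is in view belongs to the job. There is more than one size of the nut; the one meant has the size given above. There is more than one size of the red_bin; the job needs the smaller.

How it is judged:
On the way:
1. the nut is lifted clear off the spindle, its underside at least 48 mm above the hub (z of nut in the frame of spindle above 0.048 m), for 0.1 s.
At the end, for the whole second after the job is handed in: The nut lies inside the red bin (its origin within 75 mm along and 65 mm across of the bin's centre and under 50 mm above its underside), at rest and let go of; tape roll, screwdriver and carton are within 30 mm of where they were (x of nut in the frame of red_bin between -0.075 and 0.075 m and y of nut in the frame of red_bin between -0.065 and 0.065 m and z of nut in the frame of red_bin below 0.05 m and linear speed of nut below 0.02 m/s and contact force between the fingers and nut below 0.1 N); the robot touches nothing.
It fails at once if the nut is forced: more than 25 N between nut and fan (contact force between nut and rotor above 25 N or contact force between nut and fan above 25 N).
It fails at once if the nut is dropped or thrown: it moves faster than 1 m/s (linear speed of nut above 1 m/s).
It fails at once if the tape roll, the screwdriver or the carton is moved by more than 30 mm (distance of any of tape, screwdriver, carton from where it was at the start of the episode above 0.03 m).
It also fails if it takes over 72 s, if anything falls off the work surface, if the arm or the gripper's body presses on something with over 40 N, if the wrist force passes 120 N, or if a joint passes its speed limit or range.

ROBOT

A 7-joint arm with a two-finger parallel gripper is mounted at the origin on the work surface. World frame = base frame: x ahead of the robot, y to its left, z up, the work surface at z = 0. Lengths are in m, angles in rad, forces in N, time in s.
With the tool pointing down it reaches from about 0.4 to 0.85 m from the base axis. Payload 10.4 kg.
Tool frame: the origin (TCP) lies at the very end of the fingers, on their centre line; the grasp point (between the pads) lies r.grip_depth behind it (r.grip_depth is the distance from the TCP to the grasp point, in m); y points along the fingers, z is the direction in which the jaws open and shut, and the axes are right-handed (so a half turn about y gives the same grasp; the last joint's range is limited). The gripper opens to 87 mm and grips with 3 to 60 N. Pads are 19 mm wide; open, the fingers measure 117 mm over their backs; the gripper's body (75 mm by 190 mm) begins 51 mm behind the grasp point.
Start: joints at [1.236, 0.332, -0.065, 1.46, 0.022, 1.35, -0.088], TCP at [0.192, -0.595, 0.223] pointing down, gripper open.
Joint ranges: [-2.6, 2.6], [-0.5, 2.12], [-1.47, 1.34], [0.16, 2.42], [-1.27, 4.41], [0.06, 2.06], [-2.6, 2.6]. Speed limits (rad/s): [2.22, 2.22, 2.79, 2.79, 3.14, 3.14, 3.14].

INTERFACE

Orientations are given as a unit quaternion [x, y, z, w].
In Python, from bench import r gives the robot as it stands.
- The arm moves only by the shell command python3 -m jog 'ROWS' [OPENING] [FORCE]. ROWS is JSON, a list of rows, each a list of 6 numbers: the shift along the tool's x, y, z in m, then the turn, a rotation vector about the tool's x, y, z in degrees. A call has 1 to 12 rows; each row shifts and turns the pose as measured when the row begins, along the tool's axes as they then stand; what a row does not reach is not made up. A row lasts 1/12 s, in which the tool goes at most 41.7 mm and 7.16 degrees, less where a joint would pass 70% of its speed; a pose out of reach is approached as far as the arm can. A call with a gripper value outside its range is refused whole. OPENING is the opening, from -1 (shut) to 1 (fully open), so that 0 is half open, set as the call begins (- or left out, the last holds). The fingers move at their own pace and stop on an object; FORCE is the grip in N (left out, the last holds). Time passes only in rows, so rows that do not move let the fingers close. It gives the time, the measured TCP pose, the force and the opening at its end, in the units of the state.
- r.read_state(): the state, without advancing time (a new reading comes with each control period).
- r.camera(name): name is "side" or "top"; returns a dict with "image" (480x640x3 uint8, red, green, blue), "range_z" (480x640 float32, m along the optical axis (not along the pixel's ray), 0 where there is no reading), "K" (3x3 intrinsics, pixels), "R" (3x3) and "t" (3): a world point X has camera coordinates R X + t. Camera axes: x right, y down, z forward; pixel columns grow to the right and rows downward; lengths in m; the calibration is good to about 2 mm. A picture is of the moment at which its call begins.
- r.close_job(): hands the job in, once; it reports no verdict.
The state is a dict: "time": time; "joint_positions": joint angles; "joint_vel": joint speeds; "joint_torque": joint torques, N m; "ee_pos": TCP position; "eef_rot": TCP orientation; "ft_force": force on the tool from outside, world axes, zero at the start; "torque": the same for the moment, N m; "width": finger opening in m.
Only numpy, scipy, OpenCV 4.12 (cv2) and the standard library are available. Lean on these libraries where they do the work, as an engineer would, in place of code of your own. Each camera call takes 0.05 s, during which the arm holds its last target. There are 200 camera calls.

## Working session

There is one attempt and no reset: what is moved stays moved. The work goes in short steps, Python scripts to look and compute and a shell command to move; the robot and the scene stay as the last step left them, time stands still between calls to the robot, and variables do not carry over. Pictures are saved under pics/ and viewed, about 8 in all and at most 12, crops included, and the job is handed in when it is done.

```bash
mkdir -p pics; ls
python3 - <<'E'
from bench import r
import cv2,numpy as np
s=r.read_state(); print({k:np.round(v,3) for k,v in s.items()}, r.grip_depth)
for n in("top","side"):
    c=r.camera(n); cv2.imwrite(f"pics/{n}0.png",c["image"][:,:,::-1]); np.savez(f"pics/{n}0.npz",**c)
    print(n,c["K"].round(1).tolist(),c["R"].round(3).tolist(),c["t"].round(3).tolist(),(c["range_z"]>0).mean())
E
```

```text
pics
{'time': np.float64(0.0), 'joint_positions': array([ 1.236,  0.333, -0.065,  1.461,  0.022,  1.35 , -0.088]), 'joint_vel': array([-0.   ,  0.   ,  0.002,  0.   ,  0.001,  0.001,  0.001]), 'joint_torque': array([ 0.0000e+00, -6.2325e+01,  2.5000e-02, -3.8991e+01, -6.1000e-02,
        3.9000e-02,  0.0000e+00]), 'ee_pos': array([ 0.192, -0.594,  0.222]), 'eef_rot': array([-0.11 ,  0.699, -0.698,  0.11 ]), 'ft_force': array([0.754, 0.126, 0.704]), 'torque': array([-0.034, -0.061,  0.024]), 'width': np.float64(0.087)} 0.0187
top [[576.8, 0.0, 309.9], [0.0, 576.8, 245.7], [0.0, 0.0, 1.0]] [[-0.065, -0.998, 0.001], [-0.977, 0.064, -0.203], [0.202, -0.014, -0.979]] [0.021, 0.516, 1.279] 0.99609375
side [[586.5, 0.0, 324.2], [0.0, 586.5, 242.3], [0.0, 0.0, 1.0]] [[-0.923, -0.386, 0.0], [-0.293, 0.699, -0.653], [0.251, -0.602, -0.758]] [0.471, 0.212, 1.187] 0.99607421875
```

View pics/top0.png

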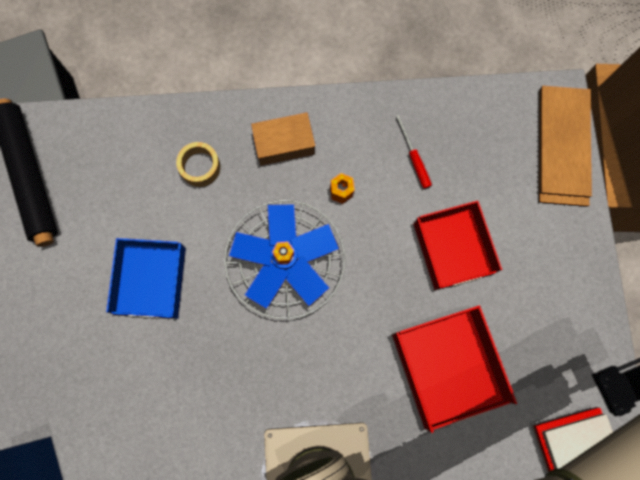

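View pics/side0.png

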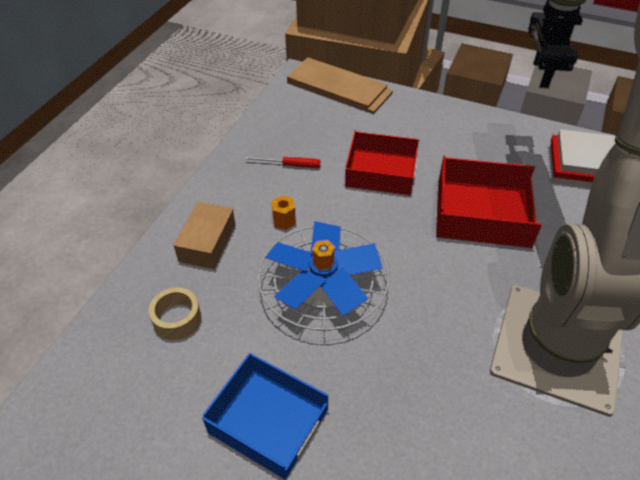

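Candidates, top view: for the nut, the one on the fan hub (283,252) or the loose, larger one on the table (342,187). I choose the hub one. For the bin, the red bin at (458,245) or the larger red one at (455,368). I choose the smaller, and the blue bin is not used. Next I measure these.

```bash
cat > h.py <<'E'
import cv2,numpy as np
from bench import r
def shot(n,save=None):
    c=r.camera(n)
    if save: cv2.imwrite(f"pics/{save}.png",c["image"][:,:,::-1])
    return c
def cloud(c):
    z=c["range_z"]; v,u=np.indices(z.shape); K=c["K"]
    P=np.stack([(u-K[0,2])/K[0,0]*z,(v-K[1,2])/K[1,1]*z,z],-1)
    return (P-c["t"])@c["R"]
def ray(c,u,v,z):
    d=c["R"].T@np.linalg.inv(c["K"])@[u,v,1]; o=-c["R"].T@c["t"]
    return o+d*(z-o[2])/d[2]
def hsv(c): return cv2.cvtColor(c["image"],cv2.COLOR_RGB2HSV)
def orange(c): 
    h=hsv(c); return ((h[...,0]>8)&(h[...,0]<24)&(h[...,1]>200)&(h[...,2]>110))
def hexang(pts): # 6-fold: corner directions from hull edges -> flat normal angle mod 60
    h=cv2.convexHull(pts.astype(np.float32))[:,0]; e=np.roll(h,-1,0)-h
    L=np.hypot(*e.T); a=np.arctan2(e[:,1],e[:,0])
    F=(L*np.exp(6j*(a+np.pi/2))).sum()
    return np.degrees(np.angle(F)/6), abs(F)/L.sum()
E
python3 - <<'E'
from h import *
for n in("top","side"):
    c=dict(np.load(f"pics/{n}0.npz")); P=cloud(c); m=orange(c).astype(np.uint8)
    k,l,st,ce=cv2.connectedComponentsWithStats(m)
    for i in range(1,k):
        if 60<st[i,4]<2000:
            p=P[l==i]; zt=np.percentile(p[:,2],90)
            if not(.03<zt<.2): continue
            t=p[p[:,2]>zt-.008]; 
            mid=(t[:,:2].min(0)+t[:,:2].max(0))/2
            print(n,ce[i].round(),st[i,4],"ztop",zt.round(4),"mid",mid.round(4),"mean",t[:,:2].mean(0).round(4),"ext",np.ptp(t[:,:2],axis=0).round(4),hexang(t[:,:2]))
    h=hsv(c); R=((h[...,0]<6)|(h[...,0]>174))&(h[...,1]>150)&(h[...,2]>60)
    k,l,st,ce=cv2.connectedComponentsWithStats(R.astype(np.uint8))
    for i in range(1,k):
        if st[i,4]>1500:
            p=P[l==i]; f=p[np.abs(p[:,2]-.004)<.006]
            w=p[p[:,2]>.025]; ra=cv2.minAreaRect(w[:,:2].astype(np.float32))
            print(n,"red",ce[i].round(),"rim rect",np.round(ra[0],4),np.round(ra[1],4),ra[2],"floor mean",f.mean(0).round(4),"zmax",np.percentile(p[:,2],99.5).round(4))
    B=(h[...,0]>105)&(h[...,0]<125)&(h[...,1]>150)
    p=P[B]; q=p[(p[:,2]>.055)&(p[:,2]<.1)&(abs(p[:,1])<.3)]
    if len(q):
        cc=cv2.minEnclosingCircle(q[:,:2].astype(np.float32)); print(n,"blades circ",np.round(cc[0],4),round(cc[1],4))
    g=c["image"]; S=3 if n=="top" else 3
c=dict(np.load("pics/top0.npz"));a=cv2.resize(c["image"][205:300,225:345,::-1],None,fx=5,fy=5,interpolation=2)
cv2.imwrite("pics/crop0.png",a)
E
```

```text
top [342. 186.] 333 ztop 0.0613 mid [ 0.4651 -0.0584] mean [ 0.6499 -0.0959] ext [0.4365 0.1293] (np.float32(16.360699), np.float32(0.83199704))
top [283. 253.] 177 ztop 0.1351 mid [0.4905 0.0474] mean [0.4894 0.0477] ext [0.0361 0.0353] (np.float32(-1.0898819), np.float32(0.3999231))
top red [456. 246.] rim rect [ 0.4331 -0.197 ] [0.1892 0.5181] 22.428770065307617 floor mean [ 0.502  -0.3621  0.0038] zmax 0.0737
top red [451. 368.] rim rect [ 0.1955 -0.2134] [0.2243 0.4001] 14.391031265258789 floor mean [ 0.2217 -0.3164  0.005 ] zmax 0.0955
top blades circ [0.4787 0.1166] 0.1936
side [283. 205.] 246 ztop 0.0615 mid [0.4411 0.3119] mean [ 0.6525 -0.0902] ext [0.4862 0.874 ] (np.float32(28.46981), np.float32(0.9726438))
side [323. 250.] 180 ztop 0.1357 mid [0.4925 0.047 ] mean [0.4929 0.0486] ext [0.0392 0.0415] (np.float32(17.077103), np.float32(0.0864702))
side red [381. 163.] rim rect [0.3917 0.1639] [0.1664 1.2244] 11.720142364501953 floor mean [ 0.5042 -0.3833  0.0048] zmax 0.0721
side red [486. 202.] rim rect [0.1588 0.1559] [0.2386 1.1645] 7.801960468292236 floor mean [ 0.2232 -0.3441  0.0059] zmax 0.0943
side blades circ [0.4779 0.1179] 0.1965
```

View pics/crop0.png

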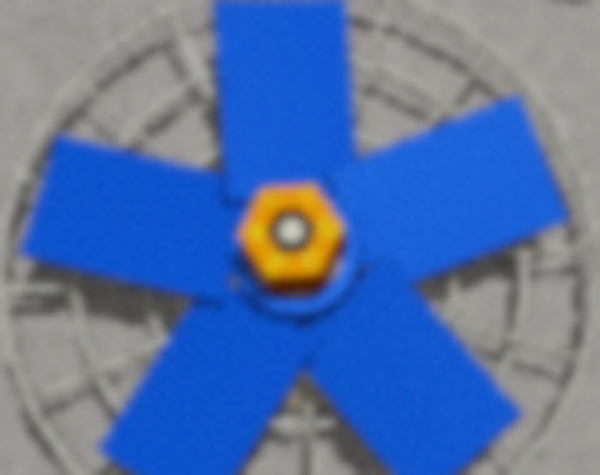

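The crop shows the hub nut at crop (291,233). It has flats at top and bottom, corners left and right, and the spindle end showing in its bore. Its height of 0.136 fits 88 + washer + 44 mm, so it is the right one. Next: hex angle, bin centre and tool axes.

```bash
cat >> h.py <<'E'
from scipy.spatial.transform import Rotation as Ro
def tool():
    s=r.read_state(); M=Ro.from_quat(s["eef_rot"]).as_matrix(); return s,M
def plan(target,yawz=None,s=None):
    s,M=tool(); d=M.T@(np.array(target)-s["ee_pos"]); print("shift tool mm",(d*1e3).round(1))
    tilt=Ro.from_matrix(M); 
    if yawz is not None:
        z=np.array([np.cos(yawz),np.sin(yawz),0]); y=np.array([0,0,-1.]); G=np.stack([np.cross(y,z),y,z],1)
        print("rotvec deg",np.degrees(Ro.from_matrix(M.T@G).as_rotvec()).round(1))
    print("t",s["time"].round(2),"pos",s["ee_pos"].round(4),"toolz yaw",np.degrees(np.arctan2(M[1,2],M[0,2])).round(1),"y",M[:,1].round(3),"q",s["joint_positions"].round(2),"F",s["ft_force"].round(1),"T",s["torque"].round(2),"w",s["width"].round(4))
E
python3 - <<'E'
from h import *
for n in("top","side"):
    c=dict(np.load(f"pics/{n}0.npz")); P=cloud(c); 
    near=lambda x,y,R:np.hypot(P[...,0]-x,P[...,1]-y)<R
    m=orange(c)&near(.491,.047,.05)
    # top-face: pixels incl. bore within; ray-cast mask onto z=.136, keep those whose range height is top
    m=m&(P[...,2]>.1305); v,u=np.nonzero(m); Q=np.array([ray(c,a,b,.136)[:2] for a,b in zip(u,v)])
    h=cv2.convexHull(Q.astype(np.float32)); ra=cv2.minAreaRect(h); ci=cv2.minEnclosingCircle(h)
    # width by direction
    th=np.arange(-30,30,2); W=[np.ptp(Q@[np.cos(t),np.sin(t)]) for t in np.radians(th)]
    W3=[sum(np.ptp(Q@[np.cos(t+k),np.sin(t+k)]) for k in np.radians([0,60,120]))/3 for t in np.radians(th)]
    print(n,len(Q),"circ",np.round(ci[0],4),round(ci[1],4),"mid",((Q.min(0)+Q.max(0))/2).round(4),"min3",th[np.argmin(W3)],np.round(W3,4)[::3],hexang(Q))
    hs=hsv(c); R=((hs[...,0]<6)|(hs[...,0]>174))&(hs[...,1]>150)&(hs[...,2]>60)&near(.503,-.365,.125)
    p=P[R]; w=p[p[:,2]>.02]; ra=cv2.minAreaRect(w[:,:2].astype(np.float32)); print("bin",np.round(ra[0],4),np.round(ra[1],4),ra[2],len(w)); print(cv2.boxPoints(ra).round(3).tolist())
    hi=p[p[:,2]>.065]; print("back wall mean",hi.mean(0).round(3))
    N=(orange(c))&near(.65,-.095,.05); q=P[N]; t=q[q[:,2]>.055]; print("loose",t.mean(0).round(3),np.ptp(t[:,:2],axis=0))
s,M=tool();print(M.round(3))
plan([.491,.047,.2],0)
E
```

```text
top 133 circ [0.4895 0.0485] 0.0201 mid [0.4898 0.0472] min3 -2 [0.038  0.038  0.0377 0.0371 0.0363 0.036  0.0363 0.0369 0.0375 0.0377] (np.float32(1.0921005), np.float32(0.456398))
bin [ 0.4983 -0.354 ] [0.1687 0.1519] 11.784727096557617 719
[[0.4000000059604645, -0.296999990940094], [0.4309999942779541, -0.44600000977516174], [0.5960000157356262, -0.41100001335144043], [0.5649999976158142, -0.2619999945163727]]
back wall mean [ 0.565 -0.335  0.069]
loose [ 0.654 -0.097  0.059] [0.05679315 0.05170927]
side 170 circ [0.4918 0.049 ] 0.0206 mid [0.4914 0.0492] min3 0 [0.0395 0.0396 0.0393 0.0387 0.0381 0.0377 0.038  0.0384 0.0387 0.039 ] (np.float32(2.818697), np.float32(0.38671923))
bin [ 0.4994 -0.3566] [0.1667 0.1612] 11.372198104858398 1826
[[0.4020000100135803, -0.2939999997615814], [0.4339999854564667, -0.4519999921321869], [0.597000002861023, -0.4189999997615814], [0.5649999976158142, -0.26100000739097595]]
back wall mean [ 0.566 -0.33   0.069]
loose [ 0.656 -0.098  0.059] [0.05417352 0.05440987]
[[-0.952 -0.     0.307]
 [-0.307  0.001 -0.952]
 [ 0.    -1.    -0.001]]
shift tool mm [-481.7   22.5 -518.7]
rotvec deg [  0.1 -72.1  -0. ]Traceback (most recent call last):
  File "<stdin>", line 18, in <module>
  File "h.py", line 31, in plan
    print("t",s["time"].round(2),"pos",s["ee_pos"].round(4),"toolz yaw",np.degrees(np.arctan2(M[1,2],M[0,2])).round(1),"y",M[:,1].round(3),"q",s["joint_positions"].round(2),"F",s["ft_force"].round(1),"T",s["torque"].round(2),"w",s["width"].round(4))
              ^^^^^^^^^^^^^^^
AttributeError: 'float' object has no attribute 'round'
```

```bash
sed -i 's/s\["time"\].round(2)/round(float(s["time"]),2)/; s/s\["width"\].round(4)/round(float(s["width"]),4)/' h.py
python3 -m jog '[[-0.036,0,-0.02,0,0,0],[-0.036,0,-0.02,0,0,0],[-0.036,0,-0.02,0,0,0],[-0.036,0,-0.02,0,0,0],[-0.036,0,-0.02,0,0,0],[-0.036,0,-0.02,0,0,0],[-0.022,0,-0.033,0,0,0],[-0.022,0,-0.033,0,0,0],[-0.022,0,-0.033,0,0,0],[-0.022,0,-0.033,0,0,0],[-0.022,0,-0.033,0,0,0],[-0.022,0,-0.033,0,0,0]]' 1 5
python3 -c "
from h import *
plan([.4905,.048,.2],np.radians(-72.1))"
```

```text
time: 1.1
ee_pos: [0.4272, -0.1768, 0.2155]
eef_rot: [-0.107, 0.701, -0.698, 0.101]
ft_force: [1.2, -0.1, -0.6]
width: 0.0868
shift tool mm [-126.1   15.7 -196.5]
rotvec deg [ 0.3 -1.   0.5]
t 1.1 pos [ 0.4272 -0.1768  0.2155] toolz yaw -73.1 y [-0.009  0.003 -1.   ] q [ 0.73  0.01 -0.43  1.85  0.    1.29 -0.98] F [ 1.2 -0.1 -0.6] T [-0.01 -0.11  0.03] w 0.0868
```

```bash
python3 -m jog '[[-0.022,0.002,-0.034,0,0,0],[-0.022,0.002,-0.034,0,0,0],[-0.022,0.002,-0.034,0,0,0],[-0.022,0.002,-0.034,0,0,0],[-0.022,0.002,-0.034,0,0,0],[-0.018,0.002,-0.03,0,0,0]]'
python3 -m jog '[[0,0,0,0,-7.1,0],[0,0,0,0,-7.1,0],[0,0,0,0,-7.1,0],[0,0,0,0,-7.1,0],[0,0,0,0,-7.1,0],[0,0,0,0,-7.1,0],[0,0,0,0,-7.1,0],[0,0,0,0,-7.1,0],[0,0,0,0,-7.1,0],[0,0,0,0,-7.1,0],[0,0,0,0,-7.1,0],[0,0,0,0,-7.1,0]]'
python3 -m jog '[[0,0,0,0,-7.1,0],[0,0,0,0,-7.1,0],[0,0,0,0,-7.1,0],[0,0,0,0,-7.1,0],[0,0,0,0,-7.1,0],[0,0,0,0,-7.1,0],[0,0,0,0,-7.1,0],[0,0,0,0,-7.1,0],[0,0,0,0,-7.1,0],[0,0,0,0,-7.1,0],[0,0,0,0,-7.1,0],[0,0,0,0,-7.1,0]]'
python3 -c "
from h import *
plan([.4905,.048,.2],np.radians(119))"
```

```text
time: 1.6
ee_pos: [0.4902, 0.0606, 0.2035]
eef_rot: [-0.107, 0.7, -0.698, 0.101]
ft_force: [0.7, -1.2, 0.1]
width: 0.0868
time: 2.6
ee_pos: [0.4872, 0.073, 0.1997]
eef_rot: [0.555, -0.445, 0.435, -0.552]
ft_force: [0.4, 0.5, -0.3]
width: 0.0872
time: 3.6
ee_pos: [0.4841, 0.072, 0.1963]
eef_rot: [-0.703, -0.048, 0.063, 0.707]
ft_force: [-0.2, 0.3, -0.3]
width: 0.0872
shift tool mm [  2.4  -3.9 -24.7]
rotvec deg [ -0.6 -20.   -1.1]
t 3.6 pos [0.4841 0.072  0.1963] toolz yaw 99.0 y [-0.022  0.004 -1.   ] q [ 0.64  0.16 -0.94  1.79  0.12  1.28  1.4 ] F [-0.2  0.3 -0.3] T [ 0.15 -0.11  0.01] w 0.0872
```

```bash
python3 -m jog '[[0,0,-0.012,0,-7,0],[0,-0.002,-0.01,0,-7,-0.5],[0,-0.002,0,0,-6,-0.5],[0,0,0,0,0,0]]'
python3 -c "
from h import *
plan([.4905,.048,.2],np.radians(119))
c=shot('side','side1')
cv2.imwrite('pics/s1c.png',cv2.resize(c['image'][130:330,220:440,::-1],None,fx=3,fy=3,interpolation=2))"
```

```text
time: 3.93
ee_pos: [0.488, 0.0499, 0.199]
eef_rot: [-0.679, -0.18, 0.184, 0.688]
ft_force: [-0.2, 0.0, 0.1]
width: 0.0872
shift tool mm [ 1.2 -1.  -2.9]
rotvec deg [-0.8  0.9 -0.1]
t 3.93 pos [0.488  0.0499 0.199 ] toolz yaw 119.9 y [-0.008  0.011 -1.   ] q [ 0.72  0.15 -0.97  1.79  0.12  1.27  1.81] F [-0.2  0.   0.1] T [ 0.12 -0.1   0.03] w 0.0872
```

View pics/s1c.png

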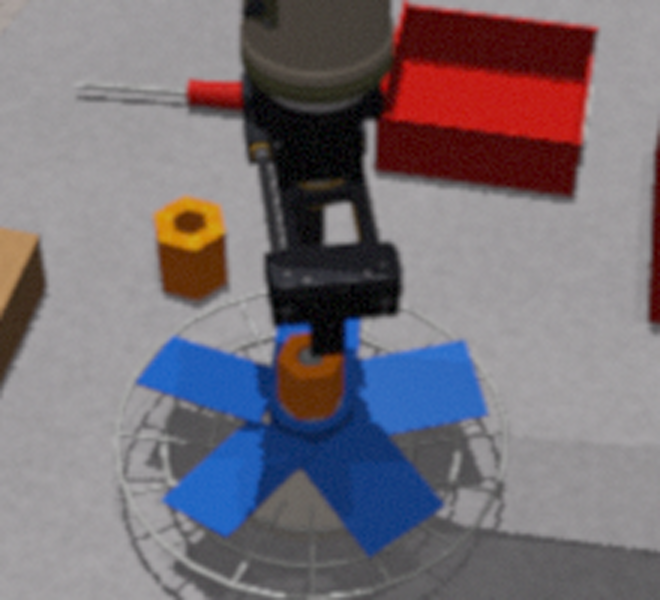

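Crop: the open gripper is right over the nut at crop (310,375), with the loose nut at (190,240) well clear. Descending.

```bash
python3 -m jog '[[0.001,0.025,-0.003,-0.8,0.9,0],[0,0.025,0,0,0,0],[0,0.02,0,0,0,0],[0,0.012,0,0,0,0],[0,0,0,0,0,0]]'
python3 -c "
from h import *
plan([.4905,.048,.1],np.radians(119))"
```

```text
time: 4.4
ee_pos: [0.4905, 0.0482, 0.1141]
eef_rot: [0.688, 0.167, -0.168, -0.686]
ft_force: [0.1, -0.4, 0.6]
width: 0.087
shift tool mm [-0.1 14.1 -0.1]
rotvec deg [ 0.1 -1.7 -0.1]
t 4.4 pos [0.4905 0.0482 0.1141] toolz yaw 117.3 y [-0.    -0.003 -1.   ] q [ 0.66  0.26 -0.94  1.9   0.23  1.1   1.68] F [ 0.1 -0.4  0.6] T [ 0.14 -0.13  0.02] w 0.087
```

Now down the last 13 mm and close softly.

```bash
python3 -m jog '[[0,0.009,0,0,-1,0],[0,0.005,0,0,-0.7,0],[0,0,0,0,0,0]]'
python3 -m jog '[[0,0,0,0,0,0],[0,0,0,0,0,0],[0,0,0,0,0,0],[0,0,0,0,0,0],[0,0,0,0,0,0],[0,0,0,0,0,0],[0,0,0,0,0,0],[0,0,0,0,0,0]]' -1 4
python3 -c "
from h import *
plan([.4905,.048,.1],np.radians(119))"
```

```text
time: 4.65
ee_pos: [0.491, 0.0488, 0.1001]
eef_rot: [0.685, 0.177, -0.178, -0.684]
ft_force: [0.6, 0.2, -0.1]
width: 0.0869
time: 5.32
ee_pos: [0.4933, 0.0481, 0.103]
eef_rot: [0.687, 0.178, -0.175, -0.683]
ft_force: [6.1, -5.8, -5.3]
width: 0.0424
shift tool mm [-2.5  3.   1.3]
rotvec deg [ 0.4 -0.1  0.1]
t 5.32 pos [0.4933 0.0481 0.103 ] toolz yaw 118.9 y [ 0.005 -0.004 -1.   ] q [ 0.65  0.28 -0.93  1.9   0.26  1.08  1.69] F [ 6.1 -5.8 -5.3] T [-1.   -1.45 -0.  ] w 0.0424
```

```bash
python3 -m jog '[[0,0,0,0,0,0],[0,0,0,0,0,0],[0,0,0,0,0,0]]'
python3 -c "
from h import *
plan([.4905,.048,.1],np.radians(119))
c=shot('side','side2')
cv2.imwrite('pics/s2c.png',cv2.resize(c['image'][200:320,250:400,::-1],None,fx=5,fy=5,interpolation=2))"
```

```text
time: 5.57
ee_pos: [0.494, 0.0466, 0.1029]
eef_rot: [0.687, 0.178, -0.174, -0.682]
ft_force: [-0.3, -0.8, 0.1]
width: 0.0399
shift tool mm [-2.4  2.9  2.9]
rotvec deg [ 0.4 -0.2  0.2]
t 5.57 pos [0.494  0.0466 0.1029] toolz yaw 118.8 y [ 0.006 -0.005 -1.   ] q [ 0.65  0.28 -0.93  1.9   0.26  1.08  1.69] F [-0.3 -0.8  0.1] T [ 0.11 -0.2  -0.02] w 0.0399
```

View pics/s2c.png

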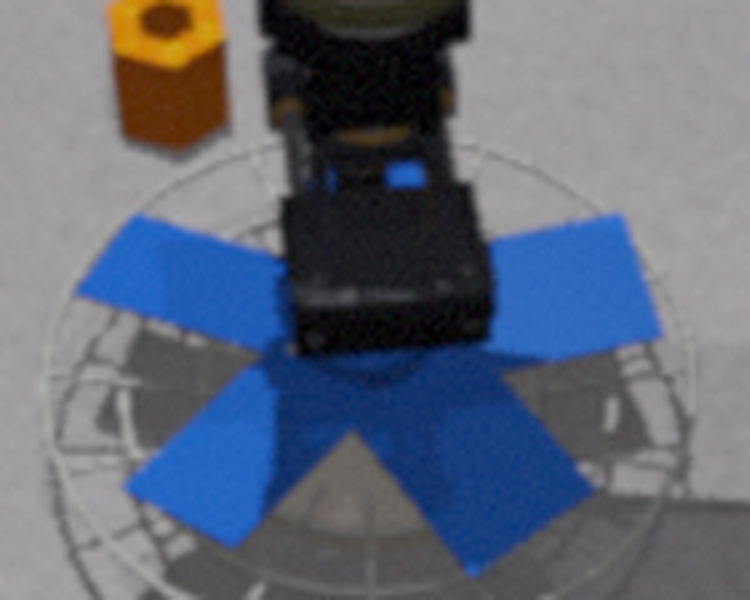

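Firm, aligned grasp: 39.9 mm wide with almost no load. The crop shows the hand centred on the hub, with blades undisturbed. I slide back 2.4 mm along the pads to the measured axis, grip harder and begin turning clockwise (+y).

```bash
python3 -m jog '[[-0.0015,0,0,0,0,0],[-0.001,0,0,0,0,0]]' - 4
python3 -m jog '[[0,0,0,0,0,0],[0,0,0,0,0,0],[0,0,0,0,3,0],[0,0,0,0,5,0]]' - 18
python3 -c "
from h import *
plan([.4905,.048,.1],np.radians(119))"
```

```text
time: 5.78
ee_pos: [0.4926, 0.046, 0.1032]
eef_rot: [0.687, 0.179, -0.174, -0.683]
ft_force: [6.4, -0.5, -4.2]
width: 0.04
time: 6.12
ee_pos: [0.4927, 0.0463, 0.1032]
eef_rot: [0.697, 0.131, -0.125, -0.694]
ft_force: [3.6, 0.7, -2.8]
width: 0.0398
shift tool mm [-1.5  3.2  2.4]
rotvec deg [ 0.4 -8.2  0.4]
t 6.12 pos [0.4927 0.0463 0.1032] toolz yaw 110.8 y [ 0.009 -0.004 -1.   ] q [ 0.64  0.26 -0.91  1.91  0.24  1.07  1.56] F [ 3.6  0.7 -2.8] T [ 0.35 -0.72  0.01] w 0.0398
```

```bash
python3 -m jog '[[0,0,0,0,5,0],[0,0,0,0,5,0],[0,0,0,0,3,0]]'
python3 -c "
from h import *
plan([.4905,.048,.1],np.radians(119))"
python3 -m jog '[[0,0,0,0,4,0],[0,0,0,0,4,0]]'
python3 -c "
from h import *
plan([.4905,.048,.1],np.radians(119))"
```

```text
time: 6.37
ee_pos: [0.4929, 0.0468, 0.1032]
eef_rot: [0.707, 0.047, -0.04, -0.705]
ft_force: [3.2, 0.5, -2.2]
width: 0.0397
shift tool mm [-2.3  3.2  1.5]
rotvec deg [  0.3 -21.9   0.5]
t 6.37 pos [0.4929 0.0468 0.1032] toolz yaw 97.1 y [ 0.01  -0.003 -1.   ] q [ 0.6   0.25 -0.87  1.91  0.23  1.07  1.33] F [ 3.2  0.5 -2.2] T [ 0.12 -0.66 -0.03] w 0.0397
time: 6.53
ee_pos: [0.4931, 0.047, 0.1032]
eef_rot: [0.708, -0.004, 0.011, -0.706]
ft_force: [4.3, 0.5, -2.6]
width: 0.0399
shift tool mm [-2.7  3.2  1. ]
rotvec deg [  0.3 -30.3   0.5]
t 6.53 pos [0.4931 0.047  0.1032] toolz yaw 88.7 y [ 0.01  -0.003 -1.   ] q [ 0.59  0.25 -0.85  1.91  0.22  1.07  1.19] F [ 4.3  0.5 -2.6] T [ 0.18 -0.74  0.04] w 0.0399
```

```bash
cat > p.py <<'E'
from h import *
s,M=tool();q=s["joint_positions"];y=np.degrees(np.arctan2(M[1,2],M[0,2]))
print("yaw",y.round(1),"pos mm",(s["ee_pos"]*1e3).round(1),"F",s["ft_force"].round(1),"T",s["torque"].round(2),"q7",q[6].round(2),"w",round(float(s["width"])*1e3,1))
E
python3 -m jog '[[0,0,0,0,4,0],[0,0,0,0,4,0]]' >/dev/null; python3 p.py
python3 -m jog '[[0,0,0,0,4,0],[0,0,0,0,4,0]]'>/dev/null; python3 p.py
```

```text
yaw 80.3 pos mm [493.3  47.2 103.2] F [ 2.8 -0.1 -2.2] T [ 0.14 -0.77 -0.  ] q7 1.05 w 39.8
yaw 71.9 pos mm [493.5  47.4 103.2] F [ 3.   0.1 -2.3] T [ 0.17 -0.79 -0.03] q7 0.91 w 40.3
```

```bash
python3 -m jog '[[0,0,0,0,4,0],[0,0,0,0,4,0]]' >/dev/null; python3 p.py
python3 -m jog '[[0,0,0,0,4,0],[0,0,0,0,4,0]]'>/dev/null; python3 p.py
```

```text
yaw 63.5 pos mm [493.7  47.5 103.2] F [ 2.8  0.1 -3.5] T [ 0.11 -0.81  0.04] q7 0.77 w 39.8
yaw 55.1 pos mm [494.   47.6 103.3] F [ 2.9  0.1 -3.3] T [ 0.01 -0.76  0.02] q7 0.63 w 40.1
```

```bash
cat > rot.py <<'E'
from h import *
def ph(c):
    P=cloud(c); h=hsv(c); B=(h[...,0]>100)&(h[...,0]<128)&(h[...,1]>130)&(P[...,2]>.05)&(P[...,2]<.095)
    d=P[B][:,:2]-[.4915,.048]; R=np.hypot(*d.T); a=np.arctan2(d[:,1],d[:,0])[(R>.1)&(R<.118)]
    return np.degrees(np.angle(np.exp(5j*a).sum())/5), abs(np.exp(5j*a).mean()), len(a)
p0=ph(dict(np.load("pics/side0.npz"))); p1=ph(shot("side")); print(p0,p1,"cw turn mod72",(p0[0]-p1[0])%72)
E
python3 rot.py; python3 p.py
```

```text
(np.float64(0.9979798765576687), np.float64(0.7074482511829217), 965) (np.float64(12.141270320303791), np.float64(0.7145534274144303), 828) cw turn mod72 60.856709556253875
yaw 54.8 pos mm [493.9  47.5 103.2] F [ 2.7 -0.5 -2.1] T [-0.03 -0.68  0.02] q7 0.62 w 40.1
```

```bash
python3 -m jog '[[0,0,0,0,4,0],[0,0,0,0,4,0]]' >/dev/null; python3 p.py
python3 -m jog '[[0,-0.0003,0,0,4,0],[0,-0.0003,0,0,4,0]]'>/dev/null; python3 p.py; python3 rot.py
```

```text
yaw 46.8 pos mm [493.7  47.4 103.4] F [ 1.3 -1.1  1.6] T [-0.14 -0.21 -0.01] q7 0.49 w 40.3
yaw 38.6 pos mm [493.2  47.2 104.2] F [ 0.5 -0.3 -2.2] T [-0.09 -0.25  0.01] q7 0.35 w 39.8
(np.float64(0.9979798765576687), np.float64(0.7074482511829217), 965) (np.float64(9.904556005693339), np.float64(0.7067641366608576), 809) cw turn mod72 63.09342387086433
```

The lock now holds: the rotor stopped at 63° while the nut went on, and the tool is climbing. Continuing at about 0.3 mm per 5°.

```bash
python3 -m jog '[[0,-0.0003,0,0,5,0],[0,-0.0003,0,0,5,0],[0,-0.0003,0,0,5,0]]' >/dev/null; python3 p.py
python3 -m jog '[[0,-0.0003,0,0,5,0],[0,-0.0003,0,0,5,0],[0,-0.0003,0,0,5,0]]' >/dev/null; python3 p.py
```

```text
yaw 23.5 pos mm [493.3  47.3 104.9] F [ 3.3 -1.3 -2.2] T [-0.08 -0.66  0.04] q7 0.09 w 39.9
yaw 8.3 pos mm [493.2  47.1 105.6] F [ 1.9 -0.4 -1.3] T [ 0.05 -0.62  0.01] q7 -0.16 w 39.9
```

```bash
python3 -m jog '[[0,-0.0004,0,0,5,0],[0,-0.0004,0,0,5,0],[0,-0.0004,0,0,5,0],[0,-0.0003,0,0,5,0]]' >/dev/null; python3 p.py
python3 -m jog '[[0,-0.0004,0,0,5,0],[0,-0.0004,0,0,5,0],[0,-0.0004,0,0,5,0],[0,-0.0003,0,0,5,0]]' >/dev/null; python3 p.py
```

```text
yaw -11.9 pos mm [493.7  47.6 106.8] F [ 3.4  0.5 -2.2] T [ 0.07 -0.86  0.05] q7 -0.51 w 40.0
yaw -32.1 pos mm [494.4  47.8 108. ] F [ 3.7 -0.5 -2.5] T [-0.05 -0.73 -0.  ] q7 -0.85 w 39.7
```

```bash
python3 -m jog '[[0,-0.0004,0,0,5,0],[0,-0.0004,0,0,5,0],[0,-0.0004,0,0,5,0],[0,-0.0003,0,0,5,0]]' >/dev/null; python3 p.py
python3 -m jog '[[0,-0.0004,0,0,5,0],[0,-0.0004,0,0,5,0],[0,-0.0004,0,0,5,0],[0,-0.0003,0,0,5,0]]' >/dev/null; python3 p.py; python3 rot.py
```

```text
yaw -52.3 pos mm [494.8  47.5 109.1] F [ 1.7 -0.1 -1.4] T [-0.23 -0.39  0.01] q7 -1.2 w 39.8
yaw -72.5 pos mm [494.2  47.  110.3] F [ 2.2 -0.6 -0.7] T [-0.05 -0.58 -0.02] q7 -1.54 w 39.9
(np.float64(0.9979798765576687), np.float64(0.7074482511829217), 965) (np.float64(10.012361078287507), np.float64(0.7015098463934397), 812) cw turn mod72 62.98561879827016
```

```bash
python3 -m jog '[[0,-0.0004,0,0,5,0],[0,-0.0004,0,0,5,0],[0,-0.0004,0,0,5,0]]' >/dev/null; python3 p.py
python3 -m jog '[[0,-0.001,0,0,0,0],[0,-0.001,0,0,0,0]]' >/dev/null; python3 p.py
python3 -m jog '[[0,-0.001,0,0,0,0],[0,-0.001,0,0,0,0]]' >/dev/null; python3 p.py
```

```text
yaw -87.5 pos mm [494.6  47.  111.5] F [ 2.2 -0.1 -1.8] T [-0.06 -0.54  0.  ] q7 -1.8 w 39.6
yaw -87.2 pos mm [494.4  46.8 113.4] F [ 1.8 -0.4 -2. ] T [-0.2  -0.5  -0.01] q7 -1.79 w 39.8
yaw -86.7 pos mm [494.2  46.6 115.4] F [ 2.  -1.5 -2.5] T [-0.17 -0.41  0.01] q7 -1.78 w 39.9
```

Free: 4 mm of lift with no rise in load. Lifting off.

```bash
python3 -m jog '[[0,-0.002,0,0,0,0],[0,-0.003,0,0,0,0],[0,-0.004,0,0,0,0],[0,-0.004,0,0,0,0]]' >/dev/null; python3 p.py
python3 -m jog '[[0,-0.005,0,0,0,0],[0,-0.006,0,0,0,0],[0,-0.008,0,0,0,0],[0,-0.01,0,0,0,0],[0,-0.01,0,0,0,0],[0,-0.012,0,0,0,0],[0,-0.012,0,0,0,0],[0,-0.01,0,0,0,0],[0,-0.005,0,0,0,0],[0,0,0,0,0,0],[0,0,0,0,0,0]]' >/dev/null; python3 p.py
python3 -c "
from h import *
plan([.4985,-.355,.2],np.radians(-78.4))
c=shot('side','side3')
cv2.imwrite('pics/s3c.png',cv2.resize(c['image'][130:330,220:440,::-1],None,fx=3,fy=3,interpolation=2))"
```

```text
yaw -86.3 pos mm [493.7  46.4 129. ] F [ 2.3 -0.8 -2. ] T [-0.26 -0.54 -0.03] q7 -1.77 w 39.8
yaw -86.1 pos mm [492.   48.7 218.4] F [ 0.  -0.4 -1. ] T [-0.    0.11  0.01] q7 -1.72 w 39.8
shift tool mm [ 20.9  19.7 403.1]
rotvec deg [-0.3 -7.7 -0.7]
t 11.35 pos [0.492  0.0487 0.2184] toolz yaw -86.1 y [ 0.013 -0.003 -1.   ] q [ 0.29  0.07 -0.5   1.79  0.04  1.28 -1.72] F [ 0.  -0.4 -1. ] T [-0.    0.11  0.01] w 0.0398
```

View pics/s3c.png

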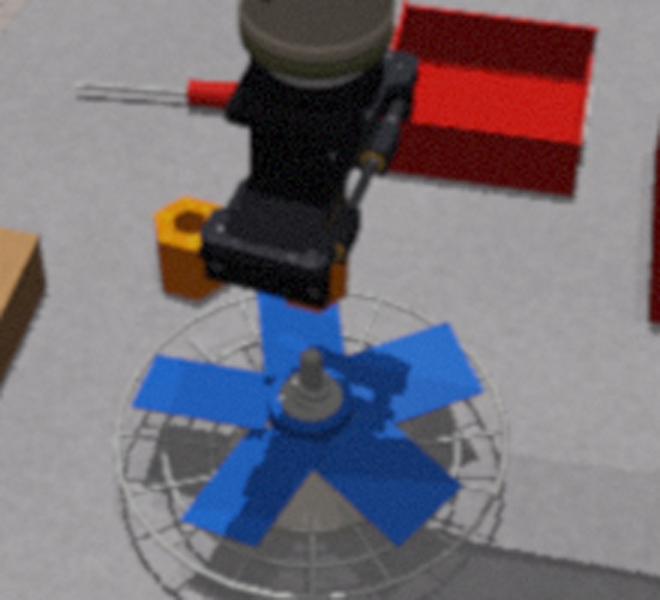

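Crop: the spindle is bare at (312,370) and the nut is in the hand at (320,285). Carrying it over to the small red bin.

```bash
python3 -m jog '[[0.002,0,0.015,0,0,0],[0.002,0,0.025,0,0,0],[0.002,0,0.035,0,0,0],[0.002,0,0.038,0,0,0],[0.002,0,0.038,0,0,0],[0.002,0,0.038,0,0,0],[0.002,0,0.038,0,0,0],[0.002,0,0.038,0,0,0],[0.002,0,0.038,0,0,0],[0.002,0,0.03,0,0,0],[0,0,0.02,0,0,0],[0,0,0.01,0,0,0]]'
python3 -c "
from h import *
plan([.4985,-.355,.13],np.radians(-86))"
```

```text
time: 12.4
ee_pos: [0.4933, -0.3263, 0.2092]
eef_rot: [-0.028, 0.707, -0.706, 0.027]
ft_force: [0.1, 0.1, -1.4]
width: 0.0398
shift tool mm [-3.  79.2 29.1]
rotvec deg [0.1 0.5 0. ]
t 12.4 pos [ 0.4933 -0.3263  0.2092] toolz yaw -85.5 y [-0.     0.001 -1.   ] q [ 0.66  0.27 -0.19  1.57  0.05  1.31 -1.02] F [ 0.1  0.1 -1.4] T [ 0.02  0.03 -0.01] w 0.0398
```

```bash
python3 -m jog '[[-0.003,0,0.015,0,0,0],[0,0,0.014,0,0,0],[0,0.015,0,0,0,0],[0,0.025,0,0,0,0],[0,0.025,0,0,0,0],[0,0.012,0,0,0,0],[0,0,0,0,0,0],[0,0,0,0,0,0]]'
python3 -c "
from h import *
plan([.4985,-.355,.017],np.radians(-86))
c=shot('top','top4')
cv2.imwrite('pics/t4c.png',cv2.resize(c['image'][160:320,380:540,::-1],None,fx=3.7,fy=3.7,interpolation=2))
c=shot('side');P=cloud(c);m=orange(c)&(np.hypot(P[...,0]-.4985,P[...,1]+.355)<.06);p=P[m];print(len(p),p[:,2].min() if len(p) else 0,np.percentile(p[:,2],[2,50,98]) if len(p) else 0)
v,u=np.nonzero(m)
if len(v): print(u.mean(),v.min(),v.max())"
```

```text
time: 13.07
ee_pos: [0.4984, -0.3557, 0.1264]
eef_rot: [-0.029, 0.708, -0.705, 0.026]
ft_force: [-0.3, -0.0, -0.1]
width: 0.0399
shift tool mm [-5.000e-01  1.094e+02 -1.000e-01]
rotvec deg [0.3 0.5 0.2]
t 13.07 pos [ 0.4984 -0.3557  0.1264] toolz yaw -85.5 y [-0.004  0.005 -1.   ] q [ 0.68  0.38 -0.17  1.6   0.07  1.17 -1.  ] F [-0.3 -0.  -0.1] T [0.08 0.   0.04] w 0.0399
0 0 0
```

View pics/t4c.png

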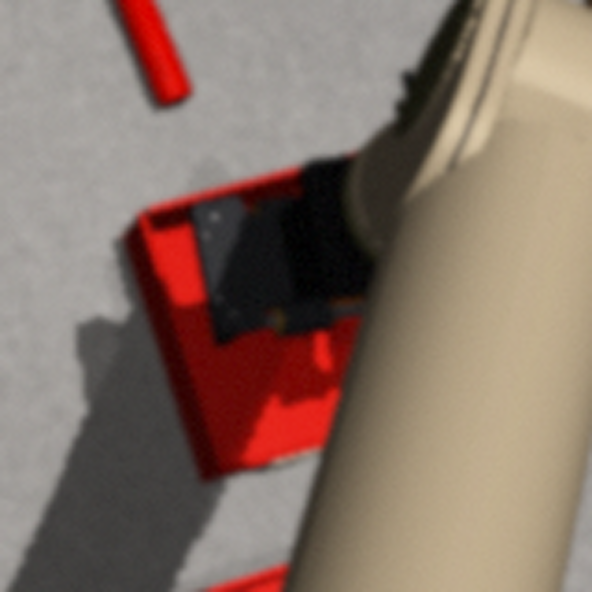

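Crop: the hand is inside the small bin's outline (bin corners 140,215 and 205,475). Perspective shifts it up the picture. Lowering.

```bash
python3 -m jog '[[0,0.015,0,0,0,0],[0,0.025,0,0,0,0],[0,0.025,0,0,0,0],[0,0.018,0,0,0,0],[0,0.008,0,0,0,0],[0,0,0,0,0,0],[0,0,0,0,0,0]]' >/dev/null; python3 p.py
python3 -m jog '[[0,0.005,0,0,0,0],[0,0.003,0,0,0,0],[0,0,0,0,0,0]]' >/dev/null; python3 p.py
```

```text
yaw -85.5 pos mm [ 506.  -359.2   45.3] F [ 0.5 -0.1 -0.5] T [-0.02  0.05 -0.01] q7 -1.01 w 39.7
yaw -85.5 pos mm [ 508.3 -360.6   40.8] F [-0.7  0.7 -0.5] T [0.07 0.03 0.06] q7 -1.01 w 39.9
```

```bash
python3 -m jog '[[0.006,0.006,-0.003,0,0,0],[0.004,0.006,-0.002,0,0,0],[0,0.004,0,0,0,0],[0,0,0,0,0,0]]' >/dev/null; python3 p.py
python3 -m jog '[[0,0.003,0,0,0,0],[0,0.002,0,0,0,0]]' >/dev/null; python3 p.py
```

```text
yaw -85.5 pos mm [ 497.7 -356.7   24.6] F [ 0.4  0.7 -0.8] T [ 0.09  0.06 -0.03] q7 -1.01 w 40.1
yaw -85.5 pos mm [ 497.6 -356.7   19.2] F [ 0.2 -0.1 -0.8] T [-0.03  0.04  0.02] q7 -1.01 w 39.9
```

```bash
python3 -m jog '[[0,0.002,0,0,0,0],[0,0,0,0,0,0]]' >/dev/null; python3 p.py
python3 -m jog '[[0,0.0015,0,0,0,0],[0,0,0,0,0,0]]' >/dev/null; python3 p.py
python3 -m jog '[[0,0.0015,0,0,0,0],[0,0,0,0,0,0]]' >/dev/null; python3 p.py
```

```text
yaw -85.5 pos mm [ 498.8 -357.2   18.3] F [ 0.1 -0.2 -1.5] T [-0.    0.04  0.04] q7 -1.01 w 40.0
yaw -85.5 pos mm [ 499.5 -357.5   18.3] F [ 0.3 -0.1 -0.3] T [0.05 0.05 0.03] q7 -1.01 w 39.8
yaw -85.5 pos mm [ 500.1 -357.8   18.1] F [-0.3 -0.1 -1. ] T [ 0.02  0.04 -0.01] q7 -1.01 w 39.8
```

```bash
python3 -m jog '[[0.002,0.002,0,0,0,0],[0,0.002,0,0,0,0]]' >/dev/null; python3 p.py
python3 -m jog '[[0,0.0015,0,0,0,0]]' >/dev/null; python3 p.py
python3 -m jog '[[0,0.0015,0,0,0,0]]' >/dev/null; python3 p.py
```

```text
yaw -85.5 pos mm [ 500.6 -358.    17.5] F [-10.7   5.3  24.8] T [1.59 2.43 0.08] q7 -1.01 w 40.2
yaw -85.5 pos mm [ 500.9 -358.2   17.5] F [-7.   3.2 16.9] T [1.06 1.45 0.05] q7 -1.01 w 39.6
yaw -85.5 pos mm [ 501.1 -358.3   17.5] F [-7.1  5.  18.6] T [1.27 1.68 0.01] q7 -1.01 w 39.9
```

The nut is on the floor (17 N up at TCP z = 17.5 mm). Easing off and opening part-way.

```bash
python3 -m jog '[[0,-0.0003,0,0,0,0],[0,0,0,0,0,0]]' >/dev/null; python3 p.py
python3 -m jog '[[0,0,0,0,0,0],[0,0,0,0,0,0],[0,0,0,0,0,0],[0,0,0,0,0,0],[0,0,0,0,0,0],[0,0,0,0,0,0]]' 0.45 5 >/dev/null; python3 p.py
```

```text
yaw -85.5 pos mm [ 501.3 -358.4   18.2] F [-0.  -0.2 -0.6] T [0.06 0.05 0.02] q7 -1.01 w 40.2
yaw -85.5 pos mm [ 500.8 -358.3   16.4] F [-0.5 -0.1 -0.8] T [0.03 0.03 0.04] q7 -1.01 w 62.0
```

Released with no load. Straight up, then clear of the view.

```bash
python3 -m jog '[[0,-0.005,0,0,0,0],[0,-0.01,0,0,0,0],[0,-0.015,0,0,0,0],[0,-0.02,0,0,0,0],[0,-0.025,0,0,0,0],[0,-0.03,0,0,0,0],[0,-0.03,0,0,0,0],[0,-0.03,0,0,0,0],[0,-0.02,0,0,0,0]]' >/dev/null; python3 p.py
python3 -m jog '[[0.01,0,0.03,0,0,0],[0.02,0,0.03,0,0,0],[0.02,0,0.03,0,0,0],[0.02,0,0.03,0,0,0],[0.02,0,0.03,0,0,0],[0.02,0,0.03,0,0,0],[0.02,0,0.02,0,0,0],[0.02,0,0,0,0,0],[0,0,0,0,0,0],[0,0,0,0,0,0]]' >/dev/null; python3 p.py
python3 -c "
from h import *
t=np.radians(11.6);A=np.array([[np.cos(t),np.sin(t)],[-np.sin(t),np.cos(t)]])
c=shot('top','top5'); cv2.imwrite('pics/t5.png',c['image'][:,:,::-1])
for n in('top','side'):
    c=shot(n);P=cloud(c);m=orange(c)&(np.hypot(P[...,0]-.4985,P[...,1]+.355)<.09);p=P[m]
    if len(p): q=p[p[:,2]>np.percentile(p[:,2],95)-.01]; print(n,len(p),q.mean(0).round(3),np.percentile(p[:,2],98).round(3),'in bin',A@(q.mean(0)[:2]-[.4985,-.355]))
    c0=dict(np.load(f'pics/{n}0.npz')); d=cv2.absdiff(c['image'],c0['image']).max(2)
    for nm,X in(('tape',(.65,.2,.048)),):pass
"
```

```text
yaw -85.4 pos mm [ 492.8 -353.5  210.2] F [ 0.6 -0.6 -0.4] T [-0.03 -0.04  0.03] q7 -0.98 w 63.0
yaw -85.0 pos mm [ 358.  -574.1  229.6] F [ 0.3  0.4 -0.7] T [ 0.05  0.1  -0.01] q7 -0.54 w 63.0
top 270 [ 0.498 -0.355  0.047] 0.052 in bin [-4.38554126e-04  8.03834886e-05]
side 172 [ 0.498 -0.358  0.048] 0.052 in bin [-0.00095074 -0.00317405]
```

View pics/t5.png

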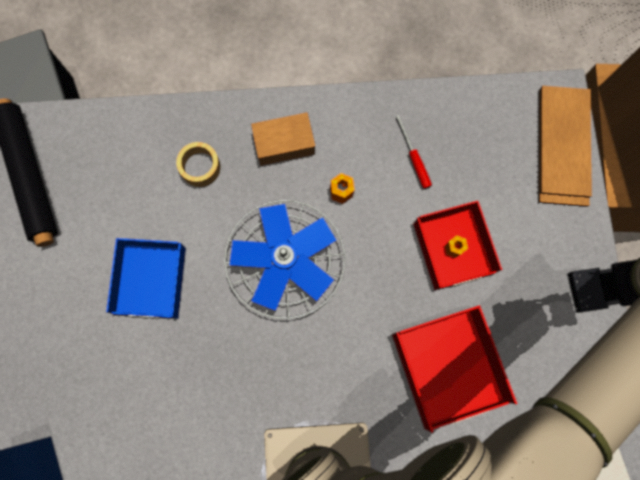

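The nut stands in the small red bin at (458,245), top at 0.05 m. The spindle is bare. Tape (197,163), carton (283,137) and screwdriver (414,155) look where they were. The arm is clear.

```bash
python3 -c "
from bench import r
print(r.read_state()['time']); print(r.close_job())"
```

```text
17.7333
the job is handed in; nothing more can be done
None
```

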